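# Move the finished gel from the electrophoresis tank to the gel viewer

### The job

The longer of the two gels in the tank has finished its run and has to go on the viewer. Lift the wet lid off the tank and the amber hood off the viewer and set both down upright, side by side, on the grey drip mat; carry the longer gel tray, level, from the tank to the middle of the viewer's glass and set it down gently. Then put the lid back on the tank, fully seated, and the hood back over the gel, leaving the shorter gel in its place in the tank and the bottle and tube rack undisturbed.

Things in the scene. Friction and masses are not known exactly. Their poses are not given: they have to be found in the camera images.
- gel_tank: Clear electrophoresis tank, fixed, 249 (its x) x 139 (y) x 69 high. Origin: centre of underside. Walls 6 thick, rim at z 62; inside 188 (x) x 104 (y). In the middle a flat deck, 96 (x) x 100 (y), top at z 32, carries two gel trays one behind the other along x; beyond it the tank is deeper. A terminal post (23 square, top z 69) stands outside each end wall, 22 to 45 to one side of the middle.
- tank_lid: Loose clear tank lid, 0.2 kg: plate 172 (x) x 128 (y) x 4 with a tongue at each x end (196 in all). Origin: centre of plate's underside; seated flat on the rim, x along the tank's x, either way round. Six tapered feet reach 10 below: they drop inside the tank walls with 3.5 play, or stand on any flat. White bar handle, 90 along x, 16 wide in y, 18 to 30 above origin: grip mid-bar across y.
- gel_tray_long: Loose tray with lilac gel, the LONGER: 50 (x) x 46 (y) x 18 high, 60 g. Origin: centre of underside. Gel top at z 10; 3 thick side walls along x at both y sides rise to z 18: grip across them (y). Starts on the tank's deck under the lid, x along the tank's x, at either end (24 from the tank's middle), centred across the tank: 27 to 31 free each side between tray and tank wall for a finger.
- gel_tray_short: Loose tray like the other but SHORTER: 34 (x) x 46 (y) x 18 high. Origin: centre of its underside. On the other end of the tank's deck, 6 from the long tray. It stays there.
- viewer: Gel viewer, fixed: flat white housing 190 (x) x 150 (y) x 36 high. Origin: at table height under the middle of its pale blue glass (the housing reaches 107 to -x, 83 to +x). The glass, 130 (x) x 118 (y), has its top at z 36 and a dark rim 4 high all round.
- filter_hood: Loose amber clear hood of the viewer, 0.15 kg: box open below, 112 (x) x 98 (y) x 36 high, walls 3 thick. Origin: centre of underside. Black bar handle on top, 60 along x, 14 wide in y, z 53 to 64: grip mid-bar across y. In use, as at the start, it stands flat on the viewer's glass inside the rim (9 play in x, 10 in y), its x along the viewer's x, either way round; a gel tray fits under it.
- drip_mat: Grey ribbed mat on the worktop, fixed, 240 (x) x 300 (y) x 3 thick. Origin: centre of underside. Empty at the start; lid and hood fit on it side by side along its y (lid's middle at y 75, hood's at y -85, say), their x along its x.
- dropper_bottle: Small white dropper bottle with an orange cap, 32 across, 66 high, origin at the centre of its underside, standing behind the work. Bystander: leave alone.
- tube_rack: Blue micro tube rack, 58 x 90 x 40 high, origin at the centre of its underside, standing behind the work. Bystander: leave alone.

How it is judged (in metres and radians):
On the way, in this order (a step that is already met when the one before it is completed fails the run):
1. the tank lid and the viewer's hood both stand upright and released on the drip mat (x of tank_lid in the frame of drip_mat between -0.065 and 0.065 m and y of tank_lid in the frame of drip_mat between -0.125 and 0.125 m and z of tank_lid in the frame of drip_mat between 0.009 and 0.017 m and angle between each of tank_lid, filter_hood's own z axis and vertical below 0.06 rad and contact force between each of tank_lid, filter_hood and the fingers below 0.3 N and linear speed of each of tank_lid, filter_hood below 0.02 m/s and x of filter_hood in the frame of drip_mat between -0.065 and 0.065 m and y of filter_hood in the frame of drip_mat between -0.125 and 0.125 m and z of filter_hood in the frame of drip_mat between -0.001 and 0.007 m), for 0.2 s.
2. the long gel tray lies flat and released on the middle of the viewer's glass (horizontal distance between gel_tray_long and viewer below 0.014 m and z of gel_tray_long in the frame of viewer between 0.033 and 0.039 m and angle between gel_tray_long's own z axis and vertical below 0.06 rad and contact force between gel_tray_long and the fingers below 0.3 N and linear speed of gel_tray_long below 0.02 m/s), for 0.2 s.
At the end, for the whole second after the job is handed in: Long tray flat on the glass within 14 mm of its middle; hood flat on the glass over it, within 15 mm of the middle; lid down on the tank rim within 8 mm and 5 degrees of square; short tray flat in the tank; all released and at rest (all of step 2 and horizontal distance between tank_lid and gel_tank below 0.008 m and z of tank_lid in the frame of gel_tank between 0.059 and 0.0645 m and angle between each of tank_lid, filter_hood's own z axis and vertical below 0.04 rad and angle between the x axis of tank_lid and the x axis of gel_tank, either way round below 0.09 rad and contact force between each of tank_lid, filter_hood and the fingers below 0.3 N and linear speed of each of tank_lid, filter_hood below 0.02 m/s and horizontal distance between filter_hood and viewer below 0.015 m and z of filter_hood in the frame of viewer between 0.033 and 0.039 m and distance between gel_tray_short and gel_tank below 0.07 m and angle between gel_tray_short's own z axis and vertical below 0.06 rad); the robot touches nothing.
It fails at once if the long gel tray is dropped or slammed on the viewer (faster than 0.5 m/s within 2 cm of the glass) (horizontal distance between gel_tray_long and viewer below 0.06 m and z of gel_tray_long in the frame of viewer below 0.056 m and linear speed of gel_tray_long above 0.5 m/s).
It fails at once if the long gel tray is tipped more than 20 degrees (angle between gel_tray_long's own z axis and vertical above 0.35 rad).
It fails at once if the short gel tray is moved more than 15 mm from its place (distance of gel_tray_short from where it was at the start of the episode above 0.015 m).
It fails at once if the bottle or the tube rack is moved more than 30 mm (distance of any of dropper_bottle, tube_rack from where it was at the start of the episode above 0.03 m).
It also fails if it takes over 144 s, if anything falls off the work surface, if the arm or the gripper's body presses on something with over 40 N, if the wrist force passes 120 N, or if a joint passes its speed limit or range.

### The arm

A 7-joint arm with a two-finger parallel gripper is mounted at the origin on a cart in front of the work surface, level with it; the furniture and walls round the work are solid. World frame = base frame: x ahead of the robot, y to its left, z up, the work surface at z = 0. Lengths are in mm, angles in rad, forces in N, time in s.
With the tool pointing down it reaches from about 400 to 750 mm from the base axis. Payload 19.5 kg.
Tool frame: the origin (TCP) lies at the very end of the fingers, on their centre line; the grasp point (between the pads) lies 19 mm behind it (arm.grasp_offset is the distance from the TCP to the grasp point, in mm); z points along the fingers, y is the line along which they close (so a half turn about z gives the same grasp; the last joint's range is limited). The gripper opens to 85 mm and grips with 20 to 120 N. Pads are 22 mm wide; open, the fingers measure 114 mm over their backs; the gripper's body (76 mm by 85 mm) begins 54 mm behind the grasp point. The pads swing forward as they close: fully open they stand 13 mm farther back than shut.
Start: joints at [-1.244, 0.707, -0.028, 1.485, 0.022, 0.951, -0.075], TCP at [207.271, 536.315, 231.268] pointing down, gripper open.
Joint ranges: [-2.71, 2.71], [-0.32, 2.16], [-1.57, 1.52], [0, 2.45], [-1.46, 4.6], [0, 2.02], [-2.83, 2.83]. Speed limits (rad/s): [1.89, 1.89, 2.57, 2.57, 3.01, 3.01, 3.01].

### API

Orientations are given as a rotation vector (axis times angle).
In Python, from cell import arm gives the robot as it stands.
- The arm moves only by the tool servo_tool, never from a script. Its argument "increments" is one flat list of numbers, 5 for each row, row after row: the opening, from 0 (shut) to 1 (fully open), then the shift along the world's x, y, z in m, then the turn about the world's z in rad. A call has 1 to 20 rows; each row shifts and turns the commanded pose from where the row before left it; what a row does not reach is not made up. A row lasts 1/12 s, in which the tool goes at most 41.7 mm and 7.16 degrees, less where a joint would pass 70% of its speed; a pose out of reach is approached as far as the arm can. A call is refused whole if a number of a shift passes 0.0417 or a number of a turn 0.125, either way. A call with a gripper value outside its range is refused whole. The fingers move at their own pace and stop on an object; the grip force is fixed at half the most. Time passes only in rows, so rows that do not move let the fingers close. It gives the time, the measured TCP pose, the force, the opening and the grip force at its end, in the units of the state.
- arm.state(): the state, without advancing time (a new reading comes with each control period).
- arm.read_camera(name): name is "scene" or "top" or "wrist"; returns a dict with "pixels" (384x512x3 uint8, blue, green, red), "depth" (384x512 float32, mm along the optical axis (not along the pixel's ray), 0 where there is no reading), "fx", "fy", "cx", "cy" (pixels), "eye" and "rotation" of the camera in the world; the wrist camera has in their place "hand_eye" (4x4, takes a point from camera to tool coordinates, whose origin is the TCP and whose axes are the flange's). Camera axes: x right, y down, z forward; pixel columns grow to the right and rows downward; lengths in mm; the calibration is good to about 2 mm. A picture is of the moment at which its call begins: read the wrist's pose just before it.
- arm.sign_off(): hands the job in; it is judged then, once.
Trained networks look in the newest picture that a camera, given by its name, has taken for a name from the list of things; names that differ only in an ending like _2 or _b are one class to them, and where a whole thing is asked for, a point or a joint stands for the part that bears it (a point fixed in the world has none). Each returns a list of dicts, best first, with "conf" (0 to 1); they miss things now and then, are a little off and sometimes report something else, mostly with a low value. They report only what shows in the picture. A call takes as long as a camera call.
- arm.trace(camera, query): "pixels" (384x512 bool, what is visible of it).
- arm.mark_of(camera, query): "position" ([x, y, z] in mm, in world coordinates, good to about 4 mm: a listed point, or the origin of a listed thing).
The state is a dict: "time": time; "qpos": joint angles; "qvel": joint speeds; "joint_efforts": joint torques, N m; "eef_pos": TCP position; "tcp_rot": TCP orientation; "wrist_force": force on the tool from outside, world axes, zero at the start; "ft_torque": the same for the moment, N m; "opening": finger opening in mm; "gripper_force": force on a finger pad.
Only numpy, scipy, OpenCV 4.12 (cv2) and the standard library are available. Lean on these libraries where they do the work, as an engineer would, in place of code of your own. Each camera call takes 0.05 s, during which the arm holds its last target. There are 200 camera calls.

## Working session

There is one attempt and no reset: what is moved stays moved. The work goes in short steps, Python scripts to look and compute and a tool call to move; the robot and the scene stay as the last step left them, time stands still between calls to the robot, and variables do not carry over. Pictures are saved under pics/ and viewed, at most 14 in all, crops included, and the job is handed in when it is done.

Besides the shell and the picture viewer there is one more tool, called after ">>>" as name(argument=value, ...) on one line, values as JSON. servo_tool: Moves the arm, as the interface text tells. Its arguments: {"type":"object","properties":{"increments":{"type":"array","items":{"type":"number"}}},"required":["increments"]}

```bash
ls; mkdir -p pics; python3 - <<'E'
from cell import arm
import cv2, numpy as np
s=arm.state(); print(s['time'],s['eef_pos'],s['tcp_rot'],s['opening'])
ims=[]
for n in ['top','scene']:
    c=arm.read_camera(n); ims.append(c['pixels']); print(n,c['eye'],c['fx'],np.round(c['rotation'],3).tolist())
    for q in ['gel_tank','tank_lid','gel_tray_long','gel_tray_short','viewer','filter_hood','drip_mat','dropper_bottle','tube_rack']:
        print(n,q,[(np.round(d['position'],0).tolist(),round(d['conf'],2)) for d in arm.mark_of(n,q)[:2]])
    cv2.imwrite(f'pics/{n}0.png',c['pixels'])
E
```

```text
pics
0.0 [207.19329496 536.08884483 230.83780004] [-5.76005710e-01 -3.08817226e+00  1.68721377e-03] 85.2554499840284
top [ 515.82488808   16.35294581 1379.71542758] 381.5688001318242 [-2.193, 2.175, -0.082]
top gel_tank [([516.0, 363.0, 2.0], 0.32)]
top tank_lid [([472.0, -314.0, 58.0], 0.64)]
top gel_tray_long []
top gel_tray_short []
top viewer [([493.0, 2.0, 2.0], 0.78), ([760.0, -82.0, -4.0], 0.73)]
top filter_hood [([483.0, -2.0, 36.0], 0.92)]
top drip_mat [([516.0, 364.0, -0.0], 0.71)]
top dropper_bottle [([760.0, -80.0, -1.0], 0.51)]
top tube_rack [([733.0, 87.0, -3.0], 0.84)]
scene [-236.60350185 -941.06437652  729.59448479] 455.311252535031 [-1.947, 0.706, -0.455]
scene gel_tank [([472.0, -316.0, 0.0], 0.6)]
scene tank_lid [([473.0, -313.0, 60.0], 0.64)]
scene gel_tray_long []
scene gel_tray_short []
scene viewer [([491.0, 3.0, -3.0], 0.76)]
scene filter_hood [([490.0, 0.0, 34.0], 0.83)]
scene drip_mat [([513.0, 366.0, -2.0], 0.81)]
scene dropper_bottle [([761.0, -77.0, 0.0], 0.63)]
scene tube_rack [([738.0, 87.0, 4.0], 0.67)]
```

View pics/top0.png

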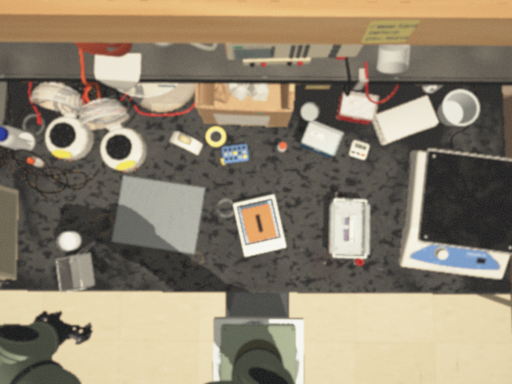

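View pics/scene0.png

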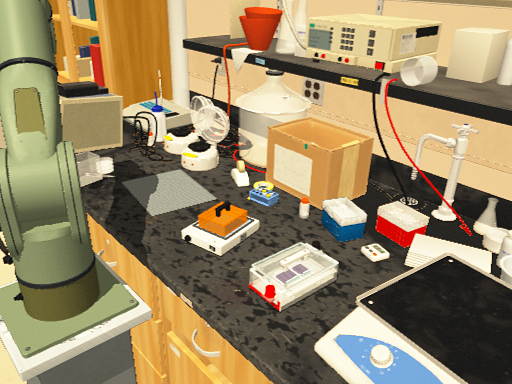

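The top view shows the mat at about (160,215), the viewer with its amber hood at (260,224), and the tank with its lid at (349,228). The bottle is at (283,146) and the rack at (235,154). In the scene view the lilac gels are visible through the lid at about (293,272). Next I'll measure the yaws.

```bash
cat > h.py <<'E'
from cell import arm
import numpy as np, cv2
from scipy.spatial.transform import Rotation as R
def look(n):
    s=arm.state(); c=arm.read_camera(n)
    if n=='wrist':
        T=np.eye(4); T[:3,:3]=R.from_rotvec(s['tcp_rot']).as_matrix(); T[:3,3]=s['eef_pos']
        T=T@np.array(c['hand_eye']); c['Rm']=T[:3,:3]; c['e']=T[:3,3]
    else:
        c['Rm']=R.from_rotvec(c['rotation']).as_matrix() if np.size(c['rotation'])==3 else np.array(c['rotation']); c['e']=np.array(c['eye'])
    return c
def ray(c,uv,z):
    uv=np.atleast_2d(uv).astype(float)
    d=np.c_[(uv[:,0]-c['cx'])/c['fx'],(uv[:,1]-c['cy'])/c['fy'],np.ones(len(uv))]@c['Rm'].T
    return c['e']+d*((z-c['e'][2])/d[:,2])[:,None]
def cloud(c):
    v,u=np.mgrid[:384,:512]; d=c['depth']
    P=np.stack([(u-c['cx'])/c['fx']*d,(v-c['cy'])/c['fy']*d,d],-1)
    return P@c['Rm'].T+c['e']
def rect(mask,c,z):
    m=mask.astype(np.uint8); k=cv2.findContours(m,cv2.RETR_EXTERNAL,cv2.CHAIN_APPROX_NONE)[0]
    k=max(k,key=cv2.contourArea)[:,0]; p=ray(c,k,z)[:,:2].astype(np.float32)
    (x,y),(w,h),a=cv2.minAreaRect(p)
    if w<h: w,h,a=h,w,a+90
    a=(a+90)%180-90
    return np.round([x,y,w,h,a],1)   # long side angle, deg
def proj(c,P):
    q=(np.atleast_2d(P)-c['e'])@c['Rm']
    return np.c_[q[:,0]/q[:,2]*c['fx']+c['cx'],q[:,1]/q[:,2]*c['fy']+c['cy']]
def yaw():
    y=R.from_rotvec(arm.state()['tcp_rot']).as_matrix()[:,1]
    return np.degrees(np.arctan2(y[1],y[0]))
E
python3 - <<'E'
from h import *
c=look('top')
for q,z in [('drip_mat',3),('viewer',36),('filter_hood',72),('gel_tank',62),('tank_lid',66),('tube_rack',40)]:
    for t in arm.trace('top',q)[:2]:
        print(q,round(t['conf'],2),t['pixels'].sum(),rect(t['pixels'],c,z))
c=look('scene')
for q,z in [('drip_mat',3),('viewer',36)]:
    for t in arm.trace('scene',q)[:1]: print('scene',q,rect(t['pixels'],c,z))
print(yaw())
E
```

```text
drip_mat 0.75 5558 [514.5 364.1 300.3 243.4  81.8]
viewer 0.71 1346 [475.2   0.  197.9 149.9  13.7]
filter_hood 0.92 972 [487.    3.6 114.1 100.1  13.3]
gel_tank 0.91 239 [ 578.7 -273.5   38.2   34.6  -89.5]
tank_lid 0.61 2003 [ 4.713e+02 -3.096e+02  1.944e+02  1.338e+02 -4.000e-01]
tube_rack 0.8 417 [730.5  89.4  89.6  59.  -82.4]
scene viewer [464.4 -21.9 221.5 174.8  12.7]
68.86940250328658
```

>>> servo_tool(increments=[1,0.0176,-0.0333,0,0.0376,1,0.0176,-0.0333,0,0.0376,1,0.0176,-0.0333,0,0.0376,1,0.0176,-0.0333,0,0.0376,1,0.0176,-0.0333,0,0.0376,1,0.0176,-0.0333,0,0.0376,1,0.0176,-0.0333,0,0.0376,1,0.0176,-0.0333,0,0.0376,1,0.0176,-0.0333,0,0.0376,1,0.0176,-0.0333,0,0.0376,1,0.0176,-0.0333,0,0.0376,1,0.0176,-0.0333,0,0.0376,1,0.0176,-0.0333,0,0.0376,1,0.0176,-0.0333,0,0.0376,1,0.0176,-0.0333,0,0.0376,1,0.0176,-0.0333,0,0.0376,1,0,0,0,0,1,0,0,0,0])

```text
time: 3.0
eef_pos: [489.2, 1.7, 231.0]
tcp_rot: [0.359, -3.121, 0.0]
wrist_force: [-0.9, 0.6, -0.0]
opening: 85.4
gripper_force: 0.0
```

```bash
python3 - <<'E'
from h import *
c=look('wrist'); s=arm.state(); print(s['time'],s['eef_pos'],yaw()-90,c['e'],c['fx'],c['Rm'][:,2])
for q,z in [('filter_hood',72),('viewer',36)]:
    for t in arm.trace('wrist',q)[:1]: print(q,round(t['conf'],2),t['pixels'].sum(),rect(t['pixels'],c,z))
    for d in arm.mark_of('wrist',q)[:1]: print(q,d['position'],d['conf'])
P=cloud(c); g=c['pixels'].max(2)<70
m=g&(P[...,2]>90)&(P[...,2]<110); print(m.sum())
m=cv2.morphologyEx(m.astype(np.uint8),cv2.MORPH_OPEN,np.ones((3,3)))
print('handle',rect(m,c,100))
p=proj(c,s['eef_pos'])[0]; im=c['pixels'].copy(); cv2.drawMarker(im,tuple(int(v) for v in p),(255,0,0))
im[m>0]=(0,255,0); cv2.imwrite('pics/w1.png',im)
E
```

```text
3.05 [488.80037233   3.31899389 231.14483797] 13.264598665783751 [410.75302514 -17.53416255 372.05323643] 296.5919215627281 [ 0.30558271  0.06972138 -0.94960947]
filter_hood 0.82 10036 [486.9  -1.2 114.8  98.6  13.5]
filter_hood [490.4, 2.1, 36.2] 0.9
viewer 0.93 10823 [475.5  -3.7 195.4 148.1  13.2]
744
handle [486.4  -0.9  58.4  11.4  13.4]
```

View pics/w1.png

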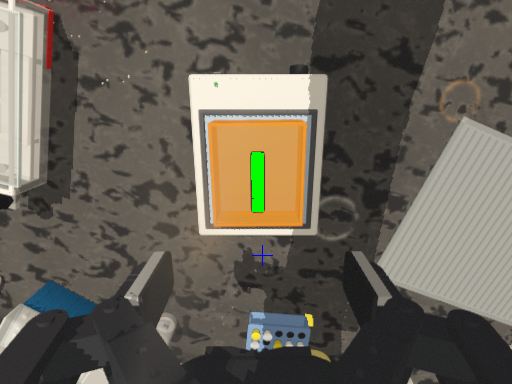

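The wrist view shows the hood with its black handle (green overlay) at about (258,182). It agrees with the given sizes (114.8x98.6, handle 58x11) and lies at about (487,-1), yaw 13.4°. I'll descend and grip.

>>> servo_tool(increments=[1,-0.0015,-0.0025,-0.02,0,1,0,0,-0.02,0,1,0,0,-0.02,0,1,0,0,-0.02,0,1,0,0,-0.02,0,1,0,0,-0.02,0,1,0,0,-0.018,0,1,0,0,-0.01,0,1,0,0,-0.005,0,1,0,0,0,0,0,0,0,0,0,0,0,0,0,0,0,0,0,0,0,0,0,0,0,0,0,0,0,0,0,0,0,0,0,0,0,0,0,0,0,0,0,0,0,0,0,0,0,0,0,0,0,0,0,0])

```text
time: 4.92
eef_pos: [487.5, 1.0, 78.6]
tcp_rot: [-0.365, 3.12, -0.0]
wrist_force: [-2.0, -0.4, 8.3]
opening: 12.6
gripper_force: 58.6
```

>>> servo_tool(increments=[0,0,0,0.01,0,0,0,0,0.02,0,0,0,0,0.02,0,0,0,0,0.02,0,0,0.0015,0.028,0,-0.0375,0,0.0015,0.028,0,-0.0375,0,0.0015,0.028,0,-0.0375,0,0.0015,0.028,0,-0.0375,0,0.0015,0.028,0,-0.0375,0,0.0015,0.028,0,-0.0375,0,0.0015,0.028,0,-0.0375,0,0.0015,0.028,0,-0.0375,0,0.0015,0.028,0,-0.0375,0,0.0015,0.028,0,-0.0375,0,0,0,0,0,0,0,0,0,0])

```text
time: 6.25
eef_pos: [501.8, 282.3, 147.9]
tcp_rot: [-0.22, -3.133, 0.0]
wrist_force: [0.6, -0.2, -1.4]
opening: 13.0
gripper_force: 59.1
```

```bash
python3 - <<'E'
from h import *
c=look('wrist'); s=arm.state(); print(s['time'],s['eef_pos'],yaw()-90,s['wrist_force'],s['opening'])
for q,z in [('filter_hood',110),('drip_mat',3)]:
    for t in arm.trace('wrist',q)[:1]: print(q,round(t['conf'],2),t['pixels'].sum(),rect(t['pixels'],c,z))
    for d in arm.mark_of('wrist',q)[:1]: print(q,d['position'],d['conf'])
c=look('top')
for q,z in [('gel_tank',62),('viewer',36)]:
    for t in arm.trace('top',q)[:2]: print(q,round(t['conf'],2),t['pixels'].sum(),rect(t['pixels'],c,z))
    for d in arm.mark_of('top',q)[:1]: print(q,d['position'],d['conf'])
cv2.imwrite('pics/t1.png',c['pixels'])
E
```

```text
6.3 [502.10527988 280.95443241 148.03027443] -8.10236775014775 [-0.42191069 -0.82183677 -1.35009061] 12.63284388080151
filter_hood 0.74 25144 [515.6 279.1 140.7 118.7  -7.6]
filter_hood [502.8, 286.3, 105.5] 0.98
drip_mat 0.58 47547 [514.7 360.2 299.5 238.9  82. ]
gel_tank 0.86 370 [ 366.  -338.4   44.2   37.2   79.2]
viewer 0.57 2318 [474.1   1.1 197.6 151.5  13.9]
viewer [491.5, 2.5, 1.6] 0.93
```

>>> servo_tool(increments=[0,0,0,-0.02,0,0,0,0,-0.02,0,0,0,0,-0.02,0,0,0,0,-0.018,0,0,0,0,-0.01,0,0,0,0,-0.006,0,0,0,0,-0.005,0,0,0,0,-0.002,0,0,0,0,-0.001,0,0,0,0,0,0,1,0,0,0,0,1,0,0,0,0,1,0,0,0,0,1,0,0,0.005,0,1,0,0,0.02,0,1,0,0,0.03,0,1,0,0,0.04,0,1,0,0,0.04,0,1,0,0,0.04,0,1,0,0,0,0])

```text
time: 8.42
eef_pos: [504.2, 282.1, 228.7]
tcp_rot: [0.223, 3.126, 0.009]
wrist_force: [0.2, -0.5, 0.7]
opening: 85.4
gripper_force: 0.0
```

```bash
python3 - <<'E'
from h import *
c=look('wrist'); s=arm.state(); print(s['time'],s['eef_pos'],yaw()-90,s['wrist_force'],s['opening'])
for q,z in [('filter_hood',39),('drip_mat',3)]:
    for t in arm.trace('wrist',q)[:1]: print(q,round(t['conf'],2),t['pixels'].sum(),rect(t['pixels'],c,z))
    for d in arm.mark_of('wrist',q)[:1]: print(q,d['position'],d['conf'])
E
```

```text
8.4667 [503.44176257 281.63617074 225.29156307] -8.158008339907298 [ 0.48585066  1.03339189 -0.72085871] 85.22336356012592
filter_hood 0.65 8455 [501.4 279.9 115.3  98.8  -8.1]
filter_hood [503.5, 280.7, 2.3] 0.84
drip_mat 0.56 36752 [515.4 360.6 300.4 239.2  81.6]
drip_mat [516.6, 363.8, 0.9] 0.85
```

>>> servo_tool(increments=[1,-0.0018,-0.033,0,0.0075,1,-0.0018,-0.033,0,0.0075,1,-0.0018,-0.033,0,0.0075,1,-0.0018,-0.033,0,0.0075,1,-0.0018,-0.033,0,0.0075,1,-0.0018,-0.033,0,0.0075,1,-0.0018,-0.033,0,0.0075,1,-0.0018,-0.033,0,0.0075,1,-0.0018,-0.033,0,0.0075,1,-0.0018,-0.033,0,0.0075,1,-0.0018,-0.033,0,0.0075,1,-0.0018,-0.033,0,0.0075,1,-0.0018,-0.033,0,0.0075,1,-0.0018,-0.033,0,0.0075,1,-0.0018,-0.033,0,0.0075,1,-0.0018,-0.033,0,0.0075,1,-0.0018,-0.033,0,0.0075,1,-0.0018,-0.033,0,0.0075,1,0,0,0,0,1,0,0,0,0])

```text
time: 10.33
eef_pos: [469.1, -314.2, 220.0]
tcp_rot: [-0.015, -3.14, -0.001]
wrist_force: [-0.1, 1.6, -0.6]
opening: 85.1
gripper_force: 0.0
```

```bash
python3 - <<'E'
from h import *
c=look('wrist'); s=arm.state(); print(s['time'],s['eef_pos'],yaw()-90,s['wrist_force'],s['opening'])
for q,z in [('tank_lid',66),('gel_tank',62),('gel_tray_long',50),('gel_tray_short',50)]:
    for t in arm.trace('wrist',q)[:2]: print(q,round(t['conf'],2),t['pixels'].sum(),rect(t['pixels'],c,z))
    for d in arm.mark_of('wrist',q)[:2]: print(q,d['position'],d['conf'])
P=cloud(c); print(np.percentile(P[...,2][150:210,200:300],[5,25,50,75,95]))
m=(P[...,2]>85)&(P[...,2]<98)&(np.abs(P[...,0]-471)<90)&(np.abs(P[...,1]+312)<60); m=cv2.morphologyEx(m.astype(np.uint8),cv2.MORPH_OPEN,np.ones((3,3)))
print('handle',m.sum(),rect(m,c,92))
im=c['pixels'].copy(); cv2.drawContours(im,cv2.findContours(m,0,1)[0],-1,(0,255,0),1)
cv2.imwrite('pics/w2.png',im)
E
```

```text
10.3833 [ 469.64839936 -312.81751611  220.34178025] -0.44871182846337376 [-0.21388736 -0.29395094 -0.1264982 ] 85.32003074044619
tank_lid 0.91 20648 [ 472.5 -312.   194.7  129.3   -1.5]
tank_lid [472.5, -311.6, 60.5] 0.66
gel_tank 0.94 3942 [ 367.3 -338.1   59.7   37.9   88. ]
[63.1714402  63.89600889 64.44723096 65.19386594 90.56511768]
handle 1474 [ 471.2 -311.9   88.3   15.7   -1.7]
```

View pics/w2.png

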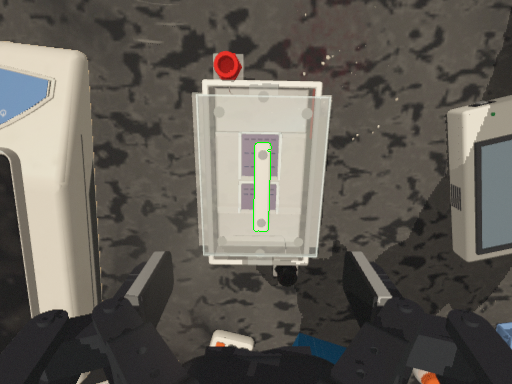

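The wrist view shows the lid's white handle (green outline) at (262,187). The longer gel is the upper one at (260,157), on the robot side (-x), and the shorter is at (260,197). The handle measures 88x16 at (471,-312), yaw about -1.6°. I'll grip it.

>>> servo_tool(increments=[1,0.002,0.001,-0.02,-0.02,1,0,0,-0.025,0,1,0,0,-0.025,0,1,0,0,-0.025,0,1,0,0,-0.02,0,1,0,0,-0.018,0,1,0,0,-0.01,0,1,0,0,-0.005,0,1,0,0,-0.002,0,1,0,0,0,0,0,0,0,0,0,0,0,0,0,0,0,0,0,0,0,0,0,0,0,0,0,0,0,0,0,0,0,0,0,0,0,0,0,0,0,0,0,0,0,0,0,0,0,0,0,0,0,0,0,0])

```text
time: 12.45
eef_pos: [472.1, -312.0, 71.6]
tcp_rot: [0.043, 3.141, -0.0]
wrist_force: [-1.4, 1.3, 7.0]
opening: 14.6
gripper_force: 59.3
```

```bash
python3 - <<'E'
from h import *
s=arm.state(); print(s['time'],s['eef_pos'],yaw()-90,s['qpos'],s['wrist_force'])
E
```

```text
12.45 [ 472.05806859 -311.97801475   71.61868461] -1.5571864363726178 [ 0.61921933  0.9218303  -0.17962444  1.67324476  0.2670423   0.57026144
  1.8272449 ] [-1.4249455   1.32983339  7.02618571]
```

>>> servo_tool(increments=[0,0,0,0.005,0,0,0,0,0.01,0,0,0,0,0.02,0,0,0,0,0.025,0,0,0,0,0.025,0,0,0,0,0.015,0,0,0,0,0,0])

```text
time: 13.03
eef_pos: [472.9, -312.6, 175.0]
tcp_rot: [0.043, 3.137, -0.004]
wrist_force: [0.4, 0.2, -0.7]
opening: 14.8
gripper_force: 58.7
```

>>> servo_tool(increments=[0,0.0027,0.0374,0,-0.0058,0,0.0027,0.0374,0,-0.0058,0,0.0027,0.0374,0,-0.0058,0,0.0027,0.0374,0,-0.0058,0,0.0027,0.0374,0,-0.0058,0,0.0027,0.0374,0,-0.0058,0,0.0027,0.0374,0,-0.0058,0,0.0027,0.0374,0,-0.0058,0,0.0027,0.0374,0,-0.0058,0,0.0027,0.0374,0,-0.0058,0,0.0027,0.0374,0,-0.0058,0,0.0027,0.0374,0,-0.0058,0,0.0027,0.0374,0,-0.0058,0,0.0027,0.0374,0,-0.0058,0,0.0027,0.0374,0,-0.0058,0,0.0027,0.0374,0,-0.0058,0,0.0027,0.0374,0,-0.0058,0,0.0027,0.0374,0,-0.0058,0,0.0027,0.0374,0,-0.0058,0,0.0027,0.0374,0,-0.0058])

```text
time: 14.7
eef_pos: [525.4, 437.7, 171.2]
tcp_rot: [-0.225, -3.133, 0.001]
wrist_force: [1.1, -0.6, -1.6]
opening: 14.9
gripper_force: 58.9
```

```bash
python3 - <<'E'
from h import *
c=look('wrist'); s=arm.state(); print(s['time'],s['eef_pos'],yaw()-90,s['wrist_force'],s['opening'])
for q,z in [('tank_lid',165),('drip_mat',3)]:
    for d in arm.mark_of('wrist',q)[:1]: print(q,d['position'],d['conf'])
c=look('top')
for q in ['tank_lid','gel_tray_long','gel_tray_short','filter_hood','drip_mat']:
    for d in arm.mark_of('top',q)[:2]: print(q,d['position'],d['conf'])
c=look('scene')
for q in ['tank_lid','gel_tray_long','gel_tray_short','filter_hood','drip_mat','gel_tank']:
    for d in arm.mark_of('scene',q)[:2]: print('scene',q,d['position'],d['conf'])
E
```

```text
14.75 [523.52408783 445.58209199 170.60249017] -7.915364554852033 [-1.60541774 10.84236333 -2.81303301] 14.878769525481982
tank_lid [524.7, 437.0, 160.2] 0.71
tank_lid [525.0, 433.9, 154.4] 0.67
tank_lid [731.9, 83.9, -1.3] 0.42
gel_tray_long [449.6, -312.8, 33.6] 0.66
gel_tray_short [500.0, -315.0, 29.2] 0.51
gel_tray_short [733.9, 85.0, -2.0] 0.4
filter_hood [501.0, 282.8, 4.2] 0.74
drip_mat [516.4, 364.0, -0.5] 0.83
scene tank_lid [529.8, 433.6, 159.3] 0.73
scene gel_tray_long [448.2, -312.6, 35.3] 0.6
scene gel_tray_short [496.9, -319.2, 32.4] 0.61
scene filter_hood [505.0, 279.5, 4.7] 0.91
scene drip_mat [513.6, 366.4, -0.9] 0.7
scene gel_tank [472.5, -314.5, 2.6] 0.79
```

>>> servo_tool(increments=[0,0,0,0,0,0,0,0,-0.02,0,0,0,0,-0.03,0,0,0,0,-0.03,0,0,0,0,-0.025,0,0,0,0,-0.018,0,0,0,0,-0.01,0,0,0,0,-0.006,0,0,0,0,-0.005,0,0,0,0,-0.003,0,0,0,0,-0.0015,0,0,0,0,0,0])

```text
time: 16.5
eef_pos: [526.2, 436.2, 23.2]
tcp_rot: [0.225, 3.133, 0.001]
wrist_force: [-0.0, -0.9, -1.3]
opening: 14.5
gripper_force: 59.1
```

```bash
python3 - <<'E'
from h import *
s=arm.state(); print(s['time'],s['eef_pos'],yaw()-90,s['wrist_force'],s['qpos'])
E
```

```text
16.5 [526.15023519 436.15677892  23.20174657] -8.208459439939915 [-0.02909122 -0.89700856 -1.26566683] [-0.73184474  1.13596409 -0.01795474  1.19514665  0.02256248  0.81014386
  0.67257539]
```

>>> servo_tool(increments=[0,0,0,-0.001,0,0,0,0,-0.0005,0,0,0,0,0,0])

```text
time: 16.75
eef_pos: [526.3, 436.3, 22.5]
tcp_rot: [0.225, 3.133, 0.001]
wrist_force: [-3.8, -1.4, 9.0]
opening: 14.9
gripper_force: 60.7
```

>>> servo_tool(increments=[1,0,0,0,0,1,0,0,0,0,1,0,0,0,0,1,0,0,0,0,1,0,0,0,0,1,0,0,0.01,0,1,0,0,0.02,0,1,0,0,0.03,0,1,0,0,0.04,0,1,0,0,0.04,0,1,0,0,0.04,0,1,0,0,0.015,0,1,0,0,0,0])

```text
time: 17.83
eef_pos: [527.0, 436.8, 221.5]
tcp_rot: [0.225, 3.129, 0.007]
wrist_force: [0.3, 0.1, -0.0]
opening: 85.2
gripper_force: 0.0
```

```bash
python3 - <<'E'
from h import *
c=look('wrist'); s=arm.state(); print(s['time'],s['eef_pos'],yaw()-90,s['wrist_force'],s['opening'])
for q,z in [('tank_lid',17),('filter_hood',39),('drip_mat',3)]:
    for t in arm.trace('wrist',q)[:1]: print(q,round(t['conf'],2),t['pixels'].sum(),rect(t['pixels'],c,z))
    for d in arm.mark_of('wrist',q)[:1]: print(q,d['position'],d['conf'])
cv2.imwrite('pics/w3.png',c['pixels'])
E
```

```text
17.8833 [526.38244913 436.34575124 218.7962922 ] -8.207202303971869 [ 0.93915332 -0.40382534 -1.42825478] 85.62764928952579
tank_lid 0.93 15748 [526.7 434.6 193.4 128.   -8.3]
tank_lid [526.4, 439.2, 10.5] 0.73
filter_hood 0.76 9773 [502.4 286.  115.2 110.4  -8.3]
filter_hood [504.6, 279.0, 2.4] 0.57
drip_mat 0.72 21390 [516.  360.6 299.5 240.2  81.8]
drip_mat [503.0, 280.9, 2.6] 0.54
```

View pics/w3.png

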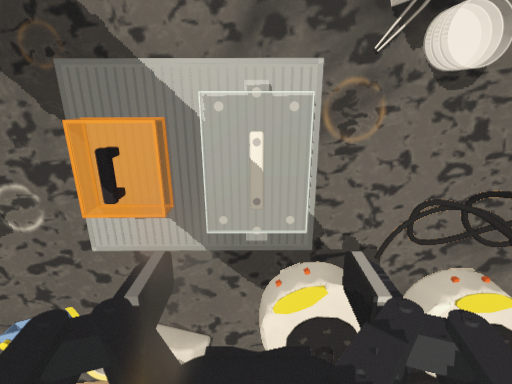

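The wrist view shows both parts flat on the mat: hood at (120,168), lid at (257,163). Next is the long tray.

>>> servo_tool(increments=[1,-0.0039,-0.0374,0,0.006,1,-0.0039,-0.0374,0,0.006,1,-0.0039,-0.0374,0,0.006,1,-0.0039,-0.0374,0,0.006,1,-0.0039,-0.0374,0,0.006,1,-0.0039,-0.0374,0,0.006,1,-0.0039,-0.0374,0,0.006,1,-0.0039,-0.0374,0,0.006,1,-0.0039,-0.0374,0,0.006,1,-0.0039,-0.0374,0,0.006,1,-0.0039,-0.0374,0,0.006,1,-0.0039,-0.0374,0,0.006,1,-0.0039,-0.0374,0,0.006,1,-0.0039,-0.0374,0,0.006,1,-0.0039,-0.0374,0,0.006,1,-0.0039,-0.0374,0,0.006,1,-0.0039,-0.0374,0,0.006,1,-0.0039,-0.0374,0,0.006,1,-0.0039,-0.0374,0,0.006,1,-0.0039,-0.0374,0,0.006])

```text
time: 19.85
eef_pos: [447.3, -313.9, 216.0]
tcp_rot: [-0.036, -3.141, -0.0]
wrist_force: [1.1, 0.0, 0.1]
opening: 85.5
gripper_force: 0.0
```

>>> servo_tool(increments=[1,0,0,0,0,1,0,0,0,0,1,0,0,0,0])

```text
time: 20.1
eef_pos: [448.0, -311.4, 215.9]
tcp_rot: [-0.036, -3.141, -0.001]
wrist_force: [-0.6, 0.8, -0.3]
opening: 85.5
gripper_force: 0.0
```

```bash
python3 - <<'E'
from h import *
c=look('wrist'); s=arm.state(); print(s['time'],s['eef_pos'],yaw()-90,s['wrist_force'],s['opening'])
for q,z in [('gel_tray_long',50),('gel_tray_short',50),('gel_tank',62)]:
    for t in arm.trace('wrist',q)[:2]: print(q,round(t['conf'],2),t['pixels'].sum(),rect(t['pixels'],c,z))
    for d in arm.mark_of('wrist',q)[:2]: print(q,d['position'],d['conf'])
# lilac gel, top at z 42
hsv=cv2.cvtColor(c['pixels'],cv2.COLOR_BGR2HSV); m=cv2.inRange(hsv,(115,40,80),(160,255,255))
k=[x for x in cv2.findContours(m,0,1)[0] if cv2.contourArea(x)>300]
for x in k:
    mm=np.zeros_like(m); cv2.drawContours(mm,[x],-1,1,-1); print('gel',rect(mm,c,42))
im=cv2.resize(c['pixels'][60:300,130:400],None,fx=2.5,fy=2.5,interpolation=cv2.INTER_CUBIC); cv2.imwrite('pics/w4.png',im)
E
```

```text
20.15 [ 448.24290813 -310.95653503  216.1407084 ] -1.2670183889078714 [-0.55351168 -0.07079273  0.78163332] 85.49188091069553
gel_tray_long 0.87 1953 [ 446.3 -313.3   51.6   47.    -2.7]
gel_tray_long [447.8, -312.1, 31.1] 0.88
gel_tray_short 0.86 1172 [ 492.6 -315.2   45.4   38.4   87.6]
gel_tray_short [495.5, -310.8, 34.7] 0.77
gel_tank 0.78 20414 [ 475.  -313.5  251.2  133.9   -1.7]
gel_tank [474.5, -312.2, 0.8] 0.89
gel [ 495.5 -315.1   38.2   28.3   88.7]
gel [ 448.1 -313.2   45.    38.8   -1.4]
```

View pics/w4.png

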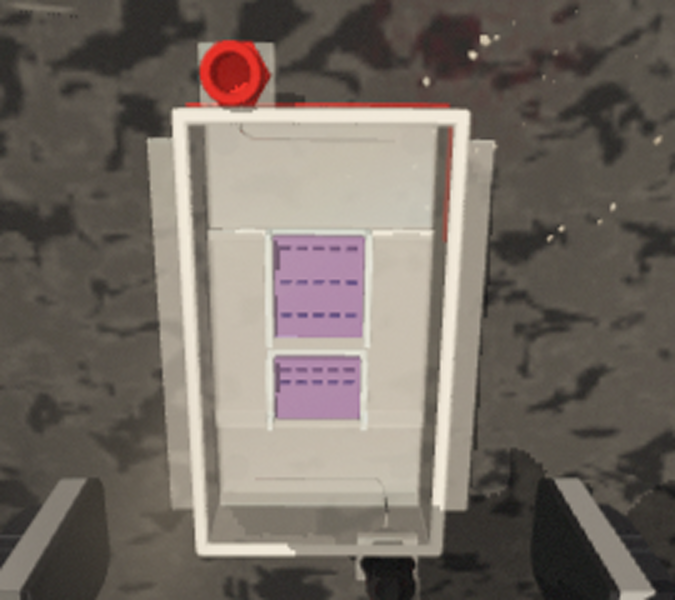

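The crop shows the long tray at the top, crop (318,290), and the short one below, crop (318,388). The inner tank walls are at x of about 205 and 430 in the crop. Fully open fingers (114 mm over their backs) would not fit in the 104 mm inside, so I'll part-close to about 60 mm first.

>>> servo_tool(increments=[0.7,-0.0005,-0.002,-0.03,-0.004,0.7,0,0,-0.03,0,0.7,0,0,-0.03,0,0.7,0,0,-0.02,0,0.7,0,0,-0.01,0,0.7,0,0,0,0,0.7,0,0,0,0])

```text
time: 21.03
eef_pos: [447.8, -314.0, 96.9]
tcp_rot: [0.042, 3.141, -0.0]
wrist_force: [0.0, -0.4, 0.7]
opening: 59.7
gripper_force: 0.0
```

```bash
python3 - <<'E'
from h import *
c=look('wrist'); s=arm.state(); print(s['time'],s['eef_pos'],yaw()-90,s['opening'])
for q,z in [('gel_tray_long',50),('gel_tray_short',50)]:
    for t in arm.trace('wrist',q)[:1]: print(q,round(t['conf'],2),t['pixels'].sum(),rect(t['pixels'],c,z))
    for d in arm.mark_of('wrist',q)[:1]: print(q,d['position'],d['conf'])
hsv=cv2.cvtColor(c['pixels'],cv2.COLOR_BGR2HSV); m=cv2.inRange(hsv,(115,40,80),(160,255,255))
for x in [x for x in cv2.findContours(m,0,1)[0] if cv2.contourArea(x)>300]:
    mm=np.zeros_like(m); cv2.drawContours(mm,[x],-1,1,-1); print('gel',rect(mm,c,42))
cv2.imwrite('pics/w5.png',c['pixels'])
E
```

```text
21.0833 [ 447.9734331  -314.19697924   97.42851007] -1.556164309516845 59.800215579630546
gel_tray_long 0.87 4382 [ 445.8 -313.3   53.2   45.5   -1.6]
gel_tray_long [448.3, -314.7, 34.2] 0.95
gel_tray_short 0.8 2699 [ 490.4 -314.9   46.4   42.8   86.9]
gel_tray_short [498.9, -315.7, 33.0] 0.81
gel [ 493.9 -314.9   38.5   30.7   88.5]
gel [ 447.6 -313.2   45.3   38.6   -1.5]
```

View pics/w5.png

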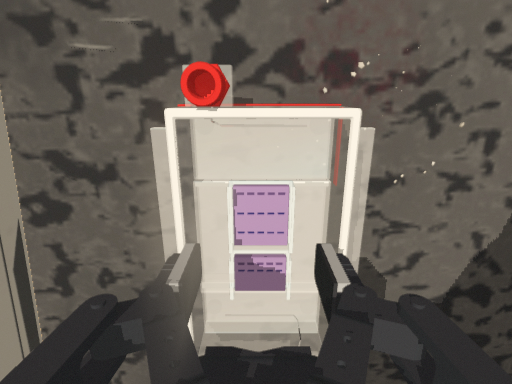

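The picture shows the fingers part-closed, with the long tray at (262,215) centred between their lines. Everything agrees within 1 mm. I'll descend and grip.

>>> servo_tool(increments=[0.7,0,0.0005,-0.02,0,0.7,0,0,-0.015,0,0.7,0,0,-0.012,0,0.7,0,0,-0.01,0,0.7,0,0,-0.006,0,0.7,0,0,-0.003,0,0.7,0,0,0,0,0.7,0,0,0,0])

```text
time: 21.95
eef_pos: [447.6, -313.6, 30.7]
tcp_rot: [0.043, 3.141, -0.001]
wrist_force: [0.3, -0.0, 0.6]
opening: 59.9
gripper_force: 0.0
```

>>> servo_tool(increments=[0,0,0,0,0,0,0,0,0,0,0,0,0,0,0,0,0,0,0,0,0,0,0,0,0,0,0,0,0,0])

```text
time: 22.45
eef_pos: [447.7, -313.7, 31.1]
tcp_rot: [0.043, 3.14, -0.001]
wrist_force: [-2.4, 1.5, 9.0]
opening: 45.0
gripper_force: 62.1
```

>>> servo_tool(increments=[0,0,0,0.003,0,0,0,0,0.008,0,0,0,0,0.015,0,0,0,0,0.02,0,0,0,0,0.02,0,0,0,0,0.02,0,0,0,0,0.01,0,0,0,0,0.004,0,0,0,0,0,0])

```text
time: 23.2
eef_pos: [447.6, -313.7, 130.9]
tcp_rot: [0.043, 3.14, -0.001]
wrist_force: [-0.9, 0.5, -0.8]
opening: 44.5
gripper_force: 61.3
```

>>> servo_tool(increments=[0,0.0031,0.012,0,0.02,0,0.0031,0.02,0,0.02,0,0.0031,0.028,0,0.02,0,0.0031,0.028,0,0.02,0,0.0031,0.028,0,0.02,0,0.0031,0.028,0,0.02,0,0.0031,0.028,0,0.02,0,0.0031,0.028,0,0.02,0,0.0031,0.028,0,0.02,0,0.0031,0.028,0,0.02,0,0.0031,0.028,0,0.02,0,0.0031,0.018,0,0.02,0,0.0031,0.012,0,0.02,0,0,0,0,0,0,0,0,0,0])

```text
time: 24.45
eef_pos: [487.5, 0.3, 129.7]
tcp_rot: [0.366, -3.119, 0.001]
wrist_force: [0.2, -1.4, -1.1]
opening: 44.9
gripper_force: 61.3
```

```bash
python3 - <<'E'
from h import *
c=look('wrist'); s=arm.state(); print(s['time'],s['eef_pos'],yaw()-90,s['opening'],s['wrist_force'])
for q,z in [('gel_tray_long',149),('viewer',36)]:
    for t in arm.trace('wrist',q)[:1]: print(q,round(t['conf'],2),t['pixels'].sum(),rect(t['pixels'],c,z))
    for d in arm.mark_of('wrist',q)[:1]: print(q,d['position'],d['conf'])
cv2.imwrite('pics/w6.png',c['pixels'])
c=look('top')
for q,z in [('gel_tray_short',50),('viewer',36)]:
    for t in arm.trace('top',q)[:1]: print(q,round(t['conf'],2),t['pixels'].sum(),rect(t['pixels'],c,z))
    for d in arm.mark_of('top',q)[:1]: print(q,d['position'],d['conf'])
E
```

```text
24.5 [ 4.87456828e+02 -4.08796796e-01  1.29880078e+02] 13.282692053883352 44.73069293589013 [-0.60168608 -0.10055545 -0.25876405]
gel_tray_long 0.6 8526 [484.2  -1.5  55.   45.4  13.4]
gel_tray_long [484.7, 1.8, 132.3] 0.85
viewer 0.75 30460 [464.9  -5.3 174.5 147.4  12.8]
viewer [491.2, 0.5, -4.0] 0.64
gel_tray_short 0.43 137 [ 495.7 -309.1   49.5   32.5   85.7]
gel_tray_short [496.3, -317.7, 30.6] 0.41
viewer 0.77 233 [558.   19.1 142.6  23.9 -75.5]
viewer [496.1, -313.3, 28.5] 0.35
```

View pics/w6.png

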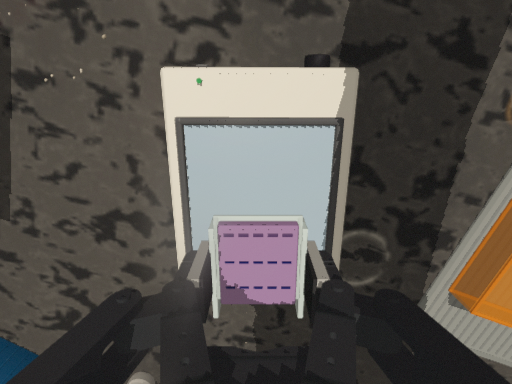

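The wrist view shows the tray level in the fingers at (259,265). The glass's near corners are at about (185,126) and (336,126), and the housing's near edge is at y of about 70, x 162 to 357. I'll compute the glass centre from these.

```bash
python3 - <<'E'
from h import *
c=look('wrist')
im=c['pixels'].astype(int)
P=cloud(c); print('glass z',np.median(P[160:190,230:290,2]))
hsv=cv2.cvtColor(c['pixels'],cv2.COLOR_BGR2HSV)
a=np.radians(13.4); ex=np.array([np.cos(a),np.sin(a)]); ey=np.array([-ex[1],ex[0]])
g=(P[...,2]>28)&(P[...,2]<44)&(im.min(2)>90)&(hsv[...,0]>85)&(hsv[...,0]<125)
g[:100]=0
n,l,st,_=cv2.connectedComponentsWithStats(g.astype(np.uint8)); i=1+st[1:,4].argmax(); print(st[i])
v,u=np.where(l==i); q=ray(c,np.c_[u,v],36)[:,:2]; 
X=q@ex; Y=q@ey
y0,y1=np.percentile(Y,[.3,99.7]); x0=np.percentile(X,.3)
print('glass w',y1-y0,'centre',(x0+65)*ex+(y0+y1)/2*ey)
for z in (36,):
  h=ray(c,[[162,70],[357,70]],z)[:,:2]; print('housing w',np.linalg.norm(h[1]-h[0]),h.mean(0)+107*ex, np.degrees(np.arctan2(*(h[0]-h[1])))) 
E
```

```text
glass z 34.35079849161633
[  184   124   151   126 14023]
glass w 116.47352463622857 centre [492.65103083   1.04661414]
housing w 143.07326000559996 [495.04731906   2.30532267] 166.73719241826848
```

>>> servo_tool(increments=[0,0.001,0.001,-0.01,0,0,0.001,0,-0.018,0,0,0,0,-0.018,0,0,0,0,-0.015,0,0,0,0,-0.01,0,0,0,0,-0.008,0,0,0,0,-0.005,0,0,0,0,-0.004,0,0,0,0,-0.003,0,0,0,0,-0.002,0,0,0,0,-0.001,0,0,0,0,-0.0005,0,0,0,0,0,0])

```text
time: 26.08
eef_pos: [489.9, 1.5, 35.9]
tcp_rot: [-0.365, 3.12, -0.0]
wrist_force: [-0.5, -0.5, -1.0]
opening: 44.7
gripper_force: 61.3
```

>>> servo_tool(increments=[0,0,0,-0.0007,0,0,0,0,-0.0005,0,0,0,0,0,0])

```text
time: 26.33
eef_pos: [489.9, 1.5, 35.0]
tcp_rot: [-0.365, 3.12, -0.0]
wrist_force: [-1.7, 0.5, 9.4]
opening: 44.7
gripper_force: 62.3
```

>>> servo_tool(increments=[0.7,0,0,0,0,0.7,0,0,0,0,0.7,0,0,0,0,0.7,0,0,0,0,0.7,0,0,0.01,0,0.7,0,0,0.02,0,0.7,0,0,0.03,0,1,0,0,0.04,0,1,0,0,0.04,0,1,0,0,0.035,0,1,0,0,0.01,0,1,0,0,0,0,1,0,0,0,0])

```text
time: 27.42
eef_pos: [489.6, 1.4, 220.1]
tcp_rot: [-0.365, 3.12, -0.0]
wrist_force: [0.1, -0.6, -1.3]
opening: 85.2
gripper_force: 0.0
```

```bash
python3 - <<'E'
from h import *
c=look('wrist'); s=arm.state(); print(s['time'],s['eef_pos'],yaw()-90,s['opening'],s['wrist_force'])
for q,z in [('gel_tray_long',54),('viewer',36)]:
    for t in arm.trace('wrist',q)[:1]: print(q,round(t['conf'],2),t['pixels'].sum(),rect(t['pixels'],c,z))
    for d in arm.mark_of('wrist',q)[:1]: print(q,d['position'],d['conf'])
hsv=cv2.cvtColor(c['pixels'],cv2.COLOR_BGR2HSV); m=cv2.inRange(hsv,(115,40,80),(160,255,255))
for x in [x for x in cv2.findContours(m,0,1)[0] if cv2.contourArea(x)>300]:
    mm=np.zeros_like(m); cv2.drawContours(mm,[x],-1,1,-1); print('gel',rect(mm,c,46))
# glass outline
P=cloud(c); im=c['pixels']; t=arm.trace('wrist','viewer')[0]['pixels']
d=(im.max(2)<90)&(np.hypot(P[...,0]-489,P[...,1]-1)<120)&(P[...,2]>30)&(P[...,2]<50); d=cv2.morphologyEx(d.astype(np.uint8),cv2.MORPH_OPEN,np.ones((2,2)))
print('rim',rect(d,c,40))
cv2.imwrite('pics/w7.png',im)
E
```

```text
27.4667 [489.37515535   1.41503507 219.2309591 ] 13.333133635236152 85.2283139556517 [ 0.35791625 -1.1023059  -0.87553347]
gel_tray_long 0.75 1762 [488.3   0.   49.1  44.8  12. ]
gel_tray_long [485.8, 4.4, 38.9] 0.83
viewer 0.98 20461 [474.9  -3.7 195.4 148.3  12.9]
gel [4.906e+02 2.000e-01 4.400e+01 3.870e+01 1.330e+01]
rim [539.9  77.1  11.8   2.9   9.1]
```

View pics/w7.png

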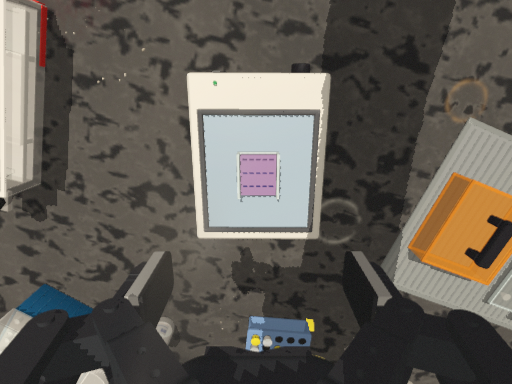

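The wrist view shows the tray upright in the middle of the glass at (258,175), released. Next is the hood.

>>> servo_tool(increments=[1,0.0013,0.015,0,-0.0375,1,0.0013,0.031,0,-0.0375,1,0.0013,0.031,0,-0.0375,1,0.0013,0.031,0,-0.0375,1,0.0013,0.031,0,-0.0375,1,0.0013,0.031,0,-0.0375,1,0.0013,0.031,0,-0.0375,1,0.0013,0.031,0,-0.0375,1,0.0013,0.031,0,-0.0375,1,0.0013,0.017,0,-0.0375,1,0,0,0,0,1,0,0,0,0])

```text
time: 28.72
eef_pos: [502.3, 282.1, 218.8]
tcp_rot: [-0.221, -3.133, 0.001]
wrist_force: [-0.1, -0.1, 0.0]
opening: 85.5
gripper_force: 0.0
```

```bash
python3 - <<'E'
from h import *
c=look('wrist'); s=arm.state(); print(s['time'],s['eef_pos'],yaw()-90)
t=arm.trace('wrist','filter_hood')[0]; print('hood',rect(t['pixels'],c,39))
P=cloud(c); m=(c['pixels'].max(2)<70)&(P[...,2]>57)&(P[...,2]<77)&(np.hypot(P[...,0]-502,P[...,1]-280)<60)
m=cv2.morphologyEx(m.astype(np.uint8),cv2.MORPH_OPEN,np.ones((3,3))); print('handle',rect(m,c,67))
# glass centre from the previous picture, TCP pose of then
T=np.eye(4); T[:3,:3]=R.from_euler('z',13.33,degrees=True).as_matrix()@np.diag([-1,1,-1.]); T[:3,3]=[489.5,1.4,219.8]
T=T@np.array(c['hand_eye']); c['Rm']=T[:3,:3]; c['e']=T[:3,3]
q=ray(c,[[204,115],[314,115],[309,229],[207,229]],37)[:,:2]; print(q.round(1).tolist(),q.mean(0),np.linalg.norm(np.roll(q,-1,0)-q,axis=1))
E
```

```text
28.7667 [502.64714086 281.08709625 219.05952041] -8.114458756238179
hood [501.7 279.6 114.   98.   -8. ]
handle [501.8 280.   58.2  12.1  -7.8]
[[442.5, -69.4], [415.8, 43.7], [543.7, 75.8], [571.8, -42.9]] [493.46565001   1.82328346] [116.18282422 131.85232261 121.98157648 131.96585502]
```

>>> servo_tool(increments=[1,0,0,-0.02,0,1,0,0,-0.03,0,1,0,0,-0.03,0,1,0,0,-0.03,0,1,0,0,-0.025,0,1,0,0,-0.02,0,1,0,0,-0.01,0,1,0,0,-0.006,0,1,0,0,-0.0025,0,1,0,0,0,0,0,0,0,0,0,0,0,0,0,0,0,0,0,0,0,0,0,0,0,0,0,0,0,0,0,0,0,0,0,0,0,0,0,0,0,0,0,0,0,0,0,0,0,0,0,0,0,0,0,0])

```text
time: 30.48
eef_pos: [502.8, 281.6, 46.3]
tcp_rot: [0.223, 3.133, 0.0]
wrist_force: [-1.6, -0.5, 4.7]
opening: 12.7
gripper_force: 58.9
```

>>> servo_tool(increments=[0,0,0,0.005,0,0,0,0,0.015,0,0,0,0,0.025,0,0,0,0,0.03,0,0,0,0,0.03,0,0,0,0,0.015,0,0,0,0,0,0])

```text
time: 31.07
eef_pos: [503.8, 282.1, 169.5]
tcp_rot: [0.223, 3.13, 0.004]
wrist_force: [0.1, 0.6, -0.7]
opening: 12.5
gripper_force: 58.7
```

>>> servo_tool(increments=[0,-0.0011,-0.014,0,0.0375,0,-0.0011,-0.031,0,0.0375,0,-0.0011,-0.031,0,0.0375,0,-0.0011,-0.031,0,0.0375,0,-0.0011,-0.031,0,0.0375,0,-0.0011,-0.031,0,0.0375,0,-0.0011,-0.031,0,0.0375,0,-0.0011,-0.031,0,0.0375,0,-0.0011,-0.031,0,0.0375,0,-0.0011,-0.0175,0,0.0375,0,0,0,0,0,0,0,0,0,0,0,0,0,0,0])

```text
time: 32.15
eef_pos: [491.7, 2.9, 165.7]
tcp_rot: [0.365, -3.12, -0.001]
wrist_force: [0.2, -0.7, -1.7]
opening: 12.6
gripper_force: 58.8
```

```bash
python3 - <<'E'
from h import *
c=look('wrist'); s=arm.state(); print(s['time'],s['eef_pos'],yaw()-90,s['opening'],s['wrist_force'])
t=arm.trace('wrist','filter_hood')[0]; print('hood',rect(t['pixels'],c,159))
for q in ['filter_hood','viewer','gel_tray_long']:
  for d in arm.mark_of('wrist',q)[:1]: print(q,d['position'],d['conf'])
E
```

```text
32.2 [491.69696418   3.08295963 165.81148082] 13.383211239287888 12.509482073220566 [-0.79847275  0.19602889 -1.29608616]
hood [489.1   0.8 115.1  97.5  13.4]
filter_hood [491.7, 2.4, 123.5] 0.6
```

>>> servo_tool(increments=[0,0,-0.001,-0.015,0,0,0,0,-0.02,0,0,0,0,-0.018,0,0,0,0,-0.012,0,0,0,0,-0.008,0,0,0,0,-0.005,0,0,0,0,-0.003,0,0,0,0,-0.002,0,0,0,0,-0.002,0,0,0,0,-0.001,0,0,0,0,0,0,0,0,0,0,0])

```text
time: 33.4
eef_pos: [491.9, 1.0, 80.3]
tcp_rot: [-0.365, 3.12, -0.0]
wrist_force: [0.1, 0.2, -1.4]
opening: 12.5
gripper_force: 58.7
```

Still hanging freely about 1 mm above the glass; lower, then release.

>>> servo_tool(increments=[0,0,0,-0.0007,0,0,0,0,-0.0006,0,0,0,0,0,0])

```text
time: 33.65
eef_pos: [491.9, 1.0, 79.3]
tcp_rot: [-0.365, 3.12, -0.0]
wrist_force: [-2.2, 0.1, 11.3]
opening: 12.3
gripper_force: 60.4
```

>>> servo_tool(increments=[1,0,0,0,0,1,0,0,0,0,1,0,0,0,0,1,0,0,0,0,1,0,0,0,0,1,0,0,0.01,0,1,0,0,0.02,0,1,0,0,0.03,0,1,0,0,0.035,0,1,0,0,0.03,0,1,0,0,0.015,0,1,0,0,0,0,1,0,0,0,0])

```text
time: 34.73
eef_pos: [491.9, 1.0, 219.1]
tcp_rot: [-0.365, 3.119, -0.0]
wrist_force: [0.3, 0.5, -0.1]
opening: 85.4
gripper_force: 0.0
```

```bash
python3 - <<'E'
from h import *
c=look('wrist'); s=arm.state(); print(s['time'],s['eef_pos'],yaw()-90,s['opening'],s['wrist_force'])
for q,z in [('filter_hood',72),('gel_tray_long',54),('viewer',36)]:
    for t in arm.trace('wrist',q)[:1]: print(q,round(t['conf'],2),t['pixels'].sum(),rect(t['pixels'],c,z))
    for d in arm.mark_of('wrist',q)[:1]: print(q,d['position'],d['conf'])
P=cloud(c); t=arm.trace('wrist','filter_hood')[0]['pixels']&(P[...,2]>66)&(P[...,2]<82)
A=P[t]; f=np.linalg.lstsq(np.c_[A[:,:2]-A[:,:2].mean(0),np.ones(len(A))],A[:,2],rcond=None)[0]; print('hood top plane',f,len(A))
cv2.imwrite('pics/w8.png',c['pixels'])
E
```

```text
34.7833 [491.59791826   0.94860075 218.34631859] 13.331451440041747 85.43225302828057 [ 0.02546323 -1.09126421  0.22573059]
filter_hood 0.97 10622 [491.   -0.8 113.3  98.   13.3]
gel_tray_long 0.5 10686 [495.9   0.  120.4 104.8  13.3]
viewer 0.79 11826 [475.4  -3.6 195.  148.3  13.3]
hood top plane [-9.34015395e-04 -1.34226155e-03  7.03741664e+01] 9426
```

View pics/w8.png

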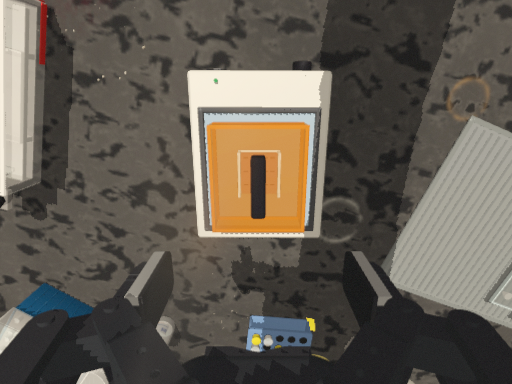

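The view shows the hood at (258,180) flat on the glass inside the rim, with the gel tray outlined beneath it. Last is the lid.

>>> servo_tool(increments=[1,0.0025,0.02,0,-0.0268,1,0.0025,0.0345,0,-0.0268,1,0.0025,0.0345,0,-0.0268,1,0.0025,0.0345,0,-0.0268,1,0.0025,0.0345,0,-0.0268,1,0.0025,0.0345,0,-0.0268,1,0.0025,0.0345,0,-0.0268,1,0.0025,0.0345,0,-0.0268,1,0.0025,0.0345,0,-0.0268,1,0.0025,0.0345,0,-0.0268,1,0.0025,0.0345,0,-0.0268,1,0.0025,0.0345,0,-0.0268,1,0.0025,0.0175,0,-0.0268,1,0.0025,0.018,0,-0.0268,1,0,0,0,0,1,0,0,0,0,1,0,0,0,0])

```text
time: 36.55
eef_pos: [526.9, 435.3, 218.5]
tcp_rot: [-0.224, -3.134, 0.001]
wrist_force: [-0.1, -0.7, -0.4]
opening: 85.5
gripper_force: 0.0
```

```bash
python3 - <<'E'
from h import *
c=look('wrist'); s=arm.state(); print(s['time'],s['eef_pos'],yaw()-90)
t=arm.trace('wrist','tank_lid')[0]; print('lid',rect(t['pixels'],c,17))
P=cloud(c); m=(P[...,2]>37)&(P[...,2]<50)&(np.hypot(P[...,0]-526,P[...,1]-436)<60)
m=cv2.morphologyEx(m.astype(np.uint8),cv2.MORPH_OPEN,np.ones((3,3))); print('handle',m.sum(),rect(m,c,43))
E
```

```text
36.6 [527.05601348 435.08863621 218.77108117] -8.188362694305084
lid [525.3 434.8 193.9 128.2  -8.2]
handle 1096 [525.7 435.1  87.9  14.8  -8.5]
```

>>> servo_tool(increments=[1,-0.0008,0.001,-0.02,0,1,0,0,-0.035,0,1,0,0,-0.035,0,1,0,0,-0.035,0,1,0,0,-0.03,0,1,0,0,-0.02,0,1,0,0,-0.01,0,1,0,0,-0.006,0,1,0,0,-0.004,0,1,0,0,-0.0005,0,1,0,0,0,0,0,0,0,0,0,0,0,0,0,0,0,0,0,0,0,0,0,0,0,0,0,0,0,0,0,0,0,0,0,0,0,0,0,0,0,0,0,0,0,0,0,0])

```text
invalid input
```

>>> servo_tool(increments=[0,0,0,0,0,0,0,0,0.005,0,0,0,0,0.01,0,0,0,0,0.025,0,0,0,0,0.035,0,0,0,0,0.035,0,0,0,0,0.03,0,0,0,0,0.01,0,0,0,0,0,0])

```text
time: 37.4
eef_pos: [527.2, 436.0, 371.9]
tcp_rot: [0.224, 3.13, 0.005]
wrist_force: [-0.3, 0.7, -0.2]
opening: 0.1
gripper_force: 0.0
```

```bash
python3 - <<'E'
from h import *
s=arm.state(); print(s['time'],s['eef_pos'],yaw()-90,s['opening'],s['wrist_force'])
E
```

```text
37.4 [527.21909547 436.03871124 371.90417414] -8.175826601805198 0.08146574829984109 [-0.31681039  0.69045547 -0.16212797]
```

The first call had 21 rows and was refused, so the arm only rose, closed and empty, with no harm done. I'll reopen and descend again.

>>> servo_tool(increments=[1,0,0,0,0,1,0,0,-0.02,0,1,0,0,-0.035,0,1,0,0,-0.035,0,1,0,0,-0.035,0,1,0,0,-0.035,0,1,0,0,-0.03,0,1,0,0,-0.01,0,1,0,0,0,0,1,0,0,0,0])

```text
time: 38.23
eef_pos: [527.0, 436.1, 169.7]
tcp_rot: [0.224, 3.133, 0.0]
wrist_force: [-0.3, 0.6, 1.0]
opening: 85.4
gripper_force: 0.0
```

```bash
python3 - <<'E'
from h import *
s=arm.state(); print(s['time'],s['eef_pos'],yaw()-90,s['opening'])
E
```

```text
38.2333 [526.99620421 436.11783485 169.71633252] -8.163015956252579 85.44117792160226
```

>>> servo_tool(increments=[1,-0.0006,0,-0.02,0,1,0,0,-0.03,0,1,0,0,-0.03,0,1,0,0,-0.03,0,1,0,0,-0.018,0,1,0,0,-0.01,0,1,0,0,-0.006,0,1,0,0,-0.003,0,1,0,0,0,0,0,0,0,0,0,0,0,0,0,0,0,0,0,0,0,0,0,0,0,0,0,0,0,0,0,0,0,0,0,0,0,0,0,0,0,0,0,0,0,0,0,0,0,0,0,0])

```text
invalid input
```

```bash
python3 - <<'E'
from h import *
s=arm.state(); print(s['time'],s['eef_pos'],yaw()-90,s['opening'],s['wrist_force'])
E
```

```text
38.2333 [526.99620421 436.11783485 169.71633252] -8.163015956252579 85.44117792160226 [-0.30311934  0.59114848  0.9548232 ]
```

>>> servo_tool(increments=[1,-0.0006,0,-0.02,0,1,0,0,-0.03,0,1,0,0,-0.03,0,1,0,0,-0.03,0,1,0,0,-0.018,0,1,0,0,-0.01,0,1,0,0,-0.006,0,1,0,0,-0.003,0,1,0,0,0,0])

```text
time: 38.98
eef_pos: [526.7, 436.4, 22.8]
tcp_rot: [0.224, 3.133, 0.001]
wrist_force: [0.2, -0.0, -0.4]
opening: 85.4
gripper_force: 0.0
```

>>> servo_tool(increments=[0,0,0,0,0,0,0,0,0,0,0,0,0,0,0,0,0,0,0,0,0,0,0,0,0,0,0,0,0,0,0,0,0,0,0,0,0,0,0,0,0,0,0,0,0,0,0,0,0,0])

```text
time: 39.82
eef_pos: [526.3, 436.0, 22.1]
tcp_rot: [0.224, 3.133, 0.0]
wrist_force: [0.2, -1.4, 6.3]
opening: 15.0
gripper_force: 59.6
```

```bash
python3 - <<'E'
from h import *
s=arm.state(); print(s['time'],s['eef_pos'],yaw()-90,s['opening'],s['wrist_force'])
E
```

```text
39.8167 [526.30866698 436.0362071   22.07673776] -8.164028666152703 14.979860775188095 [ 0.18656534 -1.38398955  6.25838777]
```

>>> servo_tool(increments=[0,0,0,0.005,0,0,0,0,0.01,0,0,0,0,0.025,0,0,0,0,0.035,0,0,0,0,0.035,0,0,0,0,0.03,0,0,0,0,0.01,0,0,0,0,0,0])

```text
time: 40.48
eef_pos: [527.0, 436.7, 175.2]
tcp_rot: [0.223, 3.13, 0.005]
wrist_force: [0.5, 0.7, -2.1]
opening: 14.5
gripper_force: 58.9
```

>>> servo_tool(increments=[0,-0.0027,-0.02,0,0.0058,0,-0.0027,-0.0388,0,0.0058,0,-0.0027,-0.0388,0,0.0058,0,-0.0027,-0.0388,0,0.0058,0,-0.0027,-0.0388,0,0.0058,0,-0.0027,-0.0388,0,0.0058,0,-0.0027,-0.0388,0,0.0058,0,-0.0027,-0.0388,0,0.0058,0,-0.0027,-0.0388,0,0.0058,0,-0.0027,-0.0388,0,0.0058,0,-0.0027,-0.0388,0,0.0058,0,-0.0027,-0.0388,0,0.0058,0,-0.0027,-0.0388,0,0.0058,0,-0.0027,-0.0388,0,0.0058,0,-0.0027,-0.0388,0,0.0058,0,-0.0027,-0.0388,0,0.0058,0,-0.0027,-0.0388,0,0.0058,0,-0.0027,-0.0388,0,0.0058,0,-0.0027,-0.0388,0,0.0058,0,-0.0027,-0.0296,0,0.0058])

```text
time: 42.15
eef_pos: [470.7, -315.1, 170.8]
tcp_rot: [-0.044, -3.14, -0.0]
wrist_force: [0.4, -0.6, -2.1]
opening: 14.8
gripper_force: 59.0
```

>>> servo_tool(increments=[0,0,0,0,0,0,0,0,0,0,0,0,0,0,0,0,0,0,0,0])

```text
time: 42.48
eef_pos: [472.4, -310.8, 171.4]
tcp_rot: [-0.039, -3.141, -0.001]
wrist_force: [0.2, -0.5, -1.5]
opening: 14.3
gripper_force: 59.0
```

```bash
python3 - <<'E'
from h import *
c=look('wrist'); s=arm.state(); print(s['time'],s['eef_pos'],yaw()-90,s['opening'],s['wrist_force'])
for q in ['tank_lid','gel_tank','gel_tray_short']:
  for d in arm.mark_of('wrist',q)[:1]: print(q,d['position'],d['conf'])
t=arm.trace('wrist','tank_lid')[0]; print('lid',rect(t['pixels'],c,s['eef_pos'][2]-9.3+4))
cv2.imwrite('pics/w9.png',c['pixels'])
E
```

```text
42.5333 [ 472.43141368 -310.85405277  171.57791357] -1.424390962891323 14.355916573117087 [ 0.11984069  0.64505911 -2.48822843]
tank_lid [474.0, -310.9, 161.3] 0.73
lid [ 459.2 -311.8  167.1  128.1   -1.5]
```

View pics/w9.png

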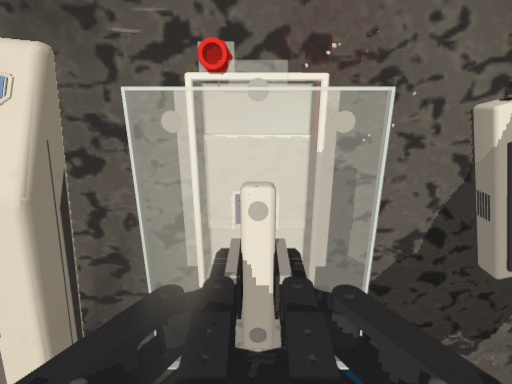

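The lid is held level above the tank; the rim shows through it at (257,76). I need a shift of about (-0.3,-1.1) mm to match the seated grip pose.

>>> servo_tool(increments=[0,-0.0003,-0.0011,-0.01,-0.002,0,0,0,-0.02,0,0,0,0,-0.02,0,0,0,0,-0.017,0,0,0,0,-0.01,0,0,0,0,-0.006,0,0,0,0,-0.003,0,0,0,0,0,0,0,0,0,0,0])

```text
time: 43.48
eef_pos: [472.2, -313.2, 86.3]
tcp_rot: [0.045, 3.141, -0.001]
wrist_force: [0.4, 0.9, -0.3]
opening: 14.7
gripper_force: 59.0
```

```bash
python3 - <<'E'
from h import *
s=arm.state(); print(s['time'],s['eef_pos'],yaw()-90,s['opening'],s['wrist_force'])
E
```

```text
43.4833 [ 472.15155534 -313.22183994   86.32088018] -1.6262913583653642 14.74002007779817 [ 0.43314353  0.92586603 -0.32650438]
```

>>> servo_tool(increments=[0,0,0.001,-0.003,0.001,0,0,0,-0.003,0,0,0,0,-0.002,0,0,0,0,-0.002,0,0,0,0,-0.002,0,0,0,0,-0.001,0,0,0,0,-0.001,0,0,0,0,0,0])

```text
time: 44.15
eef_pos: [471.8, -312.0, 71.6]
tcp_rot: [-0.043, -3.141, -0.0]
wrist_force: [-0.9, -0.2, -1.4]
opening: 14.8
gripper_force: 59.0
```

>>> servo_tool(increments=[0,0,0,-0.0006,0,0,0,0,-0.0006,0,0,0,0,0,0])

```text
time: 44.4
eef_pos: [471.9, -312.1, 71.0]
tcp_rot: [0.043, 3.141, -0.001]
wrist_force: [-1.7, 1.1, 7.9]
opening: 14.8
gripper_force: 60.2
```

>>> servo_tool(increments=[1,0,0,0,0,1,0,0,0,0,1,0,0,0,0,1,0,0,0,0,1,0,0,0,0,1,0,0,0.01,0,1,0,0,0.02,0,1,0,0,0.03,0,1,0,0,0.035,0,1,0,0,0.035,0,1,0,0,0.02,0,1,0,0,0,0,1,0,0,0,0])

```text
time: 45.48
eef_pos: [472.0, -312.2, 222.0]
tcp_rot: [0.043, 3.14, -0.002]
wrist_force: [0.1, -0.2, -0.4]
opening: 85.1
gripper_force: 0.0
```

```bash
python3 - <<'E'
from h import *
c=look('wrist'); s=arm.state(); print(s['time'],s['eef_pos'],yaw()-90,s['opening'],s['wrist_force'])
for q,z in [('tank_lid',66),('gel_tank',62),('gel_tray_short',50)]:
    for t in arm.trace('wrist',q)[:1]: print(q,round(t['conf'],2),rect(t['pixels'],c,z))
    for d in arm.mark_of('wrist',q)[:1]: print(q,d['position'],d['conf'])
P=cloud(c); t=arm.trace('wrist','tank_lid')[0]['pixels']&(P[...,2]>56)&(P[...,2]<76)
A=P[t]; f=np.linalg.lstsq(np.c_[A[:,:2]-A[:,:2].mean(0),np.ones(len(A))],A[:,2],rcond=None)[0]; print('lid plane',f,len(A))
m=(P[...,2]>85)&(P[...,2]<98)&(np.abs(P[...,0]-471)<90)&(np.abs(P[...,1]+312)<60); print('handle',rect(m,c,92))
cv2.imwrite('pics/w10.png',c['pixels'])
c=look('top')
for q in ['dropper_bottle','tube_rack','filter_hood','tank_lid']:
    for d in arm.mark_of('top',q)[:1]: print(q,d['position'],d['conf'])
E
```

```text
45.5333 [ 471.67965561 -312.00540908  220.85763697] -1.5698300471098463 85.3599393979174 [ 0.06227467 -0.48668311 -0.13734745]
tank_lid 0.6 [ 471.7 -313.8  193.2  128.8   -2. ]
tank_lid [471.2, -309.6, 59.7] 0.86
gel_tank 0.57 [ 367.  -346.2   43.1   37.4   87.5]
lid plane [-6.36330412e-04 -1.31209690e-03  6.42675853e+01] 18926
handle [ 471.2 -313.4   88.2   15.3   -2.1]
dropper_bottle [762.7, -82.0, -3.4] 0.64
filter_hood [488.8, 1.1, 35.9] 0.98
tank_lid [469.5, -312.7, 58.5] 0.58
```

View pics/w10.png

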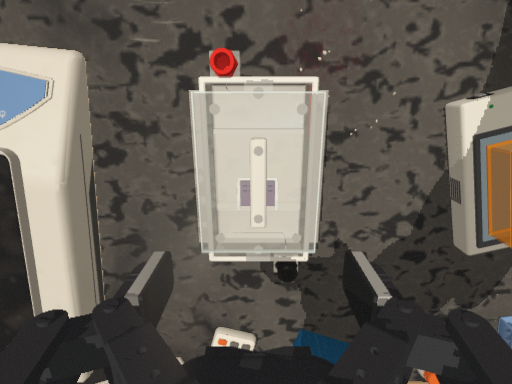

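The picture shows the lid seated flat and square on the tank, handle at (258,182), with the short gel beneath at (258,193). The lid's plane height matches the first picture. I'll hand in.

```bash
python3 -c "
from cell import arm
print(arm.sign_off())"
```

```text
the job is handed in; nothing more can be done
None
```

I handed the job in at about 46 s; the hand-in gave no verdict, but my last camera checks showed the long gel on the viewer's glass under its hood, the lid seated flat on the tank over the short gel and the bottle in place; the rack was not detected in the last check.

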